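Seat the taper arbor in the sample spinner and tap it tight

TASK

Fit the steel arbor from the rack into the taper socket on top of the sample spinner: stand it upright in the socket and let go of it. Then take the knocker by its neck and tap the arbor down with it, gently and with at least two separate taps, until it is locked home on the stop at the bottom of the socket. Finally stand the knocker upright on its rubber mat again, and leave the other things alone.

Things in the scene. Friction and masses are not known exactly. Their poses are not given: they have to be found in the camera images.
- arbor_stem (a point): Arbor, plain steel, loose, 98 mm long, 0.2 kg, upright in a hole of the rack. From below: tapered shank 50 mm long (20 mm across at the nose, 28.8 at the top), round collar 42 mm across, 8 thick, round stem 22 mm across, 40 long, flat top: gripped and tapped here. This point: middle of the stem, 20 mm below its top, 20 above the collar, 28 above the collar's underside; z up along it.
- socket (a point): Point on the axis of the taper socket, in the plane of the hub ring's top, about 85 mm above the bench; z up along the axis. Inside the ring sits a split taper sleeve of six sprung steel jaws, mouth 27 mm across, made for the shank. Its height in the hub varies by 7 mm either way and is not measured: set down lightly, the arbor stops with its collar's underside 0 to 19 mm above this point.
- spinner: Sample spinner: low white unit, fixed, 150 x 130 x 75 mm, with a steel hub ring 68 mm across, 10 high, hole 49; origin under its centre. From where it first stops the arbor has 3 to 9 mm to go; slow taps (2 to 3 cm/s) of 15 to 25 N each drive it on a little, until its nose meets a hard stop. Home and locked: two more such taps move it under 0.3 mm. The collar never touches the ring. Over 55 N does damage.
- knocker_neck (a point): Knocker: loose hand tool upright on its mat. White plastic head 46 mm across, 40 high, whose flat lower face does the tapping; above it a steel neck 24 mm across, 55 long. 95 mm high, 0.45 kg. This point: middle of the neck, on the axis, 67.5 mm above the lower face, 27.5 above the head's shoulder; z up.
- mat: Round black rubber mat of the knocker, fixed, 110 mm across, 4 mm thick; origin at the centre of its underside, on the bench.
- rack: White plastic rack, fixed, 75 x 190 x 60 mm, three vertical 33 mm holes in a row along its y axis, 62 mm apart; origin under its centre. The arbor's collar rests on its top; along its x axis (short side) there is free room for fingers. The two other parts in it (one with a rectangular plate and a 14 mm pin, one with only a flat disc 54 mm across) stay there.
There are look-alikes about, which are no part of the job. What is shaped like the mat but blue or orange is not meant. Leave any turquoise look-alike of the part that bears knocker_neck alone.

How it is judged:
By the outcome, as a careful person would: the job done as asked, in the order asked, and still so for the second after the job is handed in, with the robot touching nothing.
It also fails if it takes over 67 s, if anything falls off the work surface, if the arm or the gripper's body presses on something with over 40 N, if the wrist force passes 120 N, or if a joint passes its speed limit or range.

ROBOT

A 6-joint arm with a two-finger parallel gripper is mounted at the origin on the work surface. World frame = base frame: x ahead of the robot, y to its left, z up, the work surface at z = 0. Lengths are in mm, angles in degrees, forces in N, time in s.
With the tool pointing down it reaches from about 325 to 750 mm from the base axis. Payload 7.6 kg.
Tool frame: the origin (TCP) lies midway between the tips of the shut fingers; the grasp point (between the pads) lies bot.grasp_offset behind it (bot.grasp_offset is the distance from the TCP to the grasp point, in mm); z points along the fingers, y is the direction in which the jaws open and shut (so a half turn about z gives the same grasp; the last joint's range is limited). The gripper opens to 85 mm and grips with 20 to 120 N. Pads are 22 mm wide; open, the fingers measure 114 mm over their backs; the gripper's body (76 mm by 85 mm) begins 54 mm behind the grasp point. The pads swing forward as they close: fully open they stand 13 mm farther back than shut.
Start: joints at [-77.137, 2.991, 80.254, -0, 96.75, -4.028], TCP at [152.562, -502.365, 231.323] pointing down, gripper open.
Joint ranges: [-166.34, 166.34], [-52.06, 124.39], [6.96, 135.62], [-60.46, 240.46], [14.63, 156.25], [-167.68, 167.68]. Speed limits (degrees/s): [147.25, 147.25, 172.46, 180, 180, 180].

INTERFACE

Orientations are given as [roll, pitch, yaw] about the fixed x, y, z axes, in that order (R = Rz(yaw) Ry(pitch) Rx(roll)).
In Python, from workcell import bot, eyes gives the robot as it stands.
- The arm moves only by the tool step_arm, never from a script. Its argument "rows" is a list of rows, each an object with "travel": the shift along the tool's x, y, z in units of 400 mm (1.0 is 400 mm), a list of three; "rotation": the turn, a rotation vector about the tool's x, y, z in units of 60 degrees (1.0 is 60 degrees), a list of three. A call has 1 to 10 rows; each row is the pose to reach, as a shift and turn from the pose commanded when the call began, along the tool's axes at that moment; what a row does not reach only later rows make up. A row lasts 1/10 s, in which the tool goes at most 50 mm and 8.59 degrees, less where a joint would pass 70% of its speed; a pose out of reach is approached as far as the arm can. A call with a number of a shift or a turn outside -1 to 1 is refused whole. A call with a gripper value outside its range is refused whole. "grip" is the finger opening in mm, from 0 to 85.4, set as the call begins (left out, the last holds). The fingers move at their own pace and stop on an object; "grip_force" is the grip in N (left out, the last holds). Time passes only in rows, so rows that repeat a pose let the fingers close. It gives the time, the measured TCP pose, the force and the opening at its end, in the units of the state.
- bot.read_state(): the state, without advancing time (a new reading comes with each control period).
- eyes.grab_frame(name): name is "scene" or "top"; returns a dict with "pixels" (420x560x3 uint8, blue, green, red), "range_z" (420x560 float32, mm along the optical axis (not along the pixel's ray), 0 where there is no reading), "mtx" (3x3 intrinsics, pixels), "cam_to_world" (4x4, takes a point from camera to world coordinates). Camera axes: x right, y down, z forward; pixel columns grow to the right and rows downward; lengths in mm; the calibration is good to about 2 mm. A picture is of the moment at which its call begins.
- bot.finish_job(): hands the job in, once; it reports no verdict.
Trained networks look in the newest picture that a camera, given by its name, has taken for a name from the list of things; names that differ only in an ending like _2 or _b are one class to them, and where a whole thing is asked for, a point or a joint stands for the part that bears it (a point fixed in the world has none). Each returns a list of dicts, best first, with "p" (0 to 1); they miss things now and then, are a little off and sometimes report something else, mostly with a low value. They report only what shows in the picture. A call takes as long as a camera call. They do not tell look-alikes from the thing itself.
- eyes.find_in(camera, label): "extent" ([left, top, width, height] in pixels, round what is visible of it).
- eyes.masks_of(camera, label): "pixels" (420x560 bool, what is visible of it) and "extent" ([left, top, width, height] in pixels, round what is visible of it).
The state is a dict: "clock": time; "qpos": joint angles; "dq": joint speeds; "joint_torque": joint torques, N m; "ee_pos": TCP position; "tcp_rot": TCP orientation; "contact_force": force on the tool from outside, world axes, zero at the start; "torque": the same for the moment, N m; "finger_gap": finger opening in mm.
Only numpy, scipy, OpenCV 4.12 (cv2) and the standard library are available. Lean on these libraries where they do the work, as an engineer would, in place of code of your own. Each camera call takes 0.05 s, during which the arm holds its last target. There are 200 camera calls.

## Working session

There is one attempt and no reset: what is moved stays moved. The work goes in short steps, Python scripts to look and compute and a tool call to move; the robot and the scene stay as the last step left them, time stands still between calls to the robot, and variables do not carry over. Pictures are saved under pics/ and viewed, about 8 in all and at most 12, crops included, and the job is handed in when it is done.

Besides the shell and the picture viewer there is one more tool, called in YAML: its name, and indented under it one key for each argument. step_arm: Moves the arm, as the interface text tells. Its arguments: {"type":"object","properties":{"rows":{"type":"array","items":{"type":"object","properties":{"travel":{"type":"array","items":{"type":"number","minimum":-1,"maximum":1}},"rotation":{"type":"array","items":{"type":"number","minimum":-1,"maximum":1}}}}},"grip":{"type":"number"},"grip_force":{"type":"number"}},"required":["rows"]}

```bash
mkdir -p pics; ls; cat > h.py <<'E'
import numpy as np, cv2
from workcell import bot, eyes
def pts(f):
    d=f["range_z"];v,u=np.mgrid[:d.shape[0],:d.shape[1]];K=f["mtx"]
    P=np.stack([(u-K[0,2])/K[0,0]*d,(v-K[1,2])/K[1,1]*d,d],-1)
    T=f["cam_to_world"];W=P@T[:3,:3].T+T[:3,3];W[d<=0]=np.nan;return W
E
python3 - <<'E'
from h import *
print(bot.read_state(),bot.grasp_offset)
ims=[]
for c in("top","scene"):
    f=eyes.grab_frame(c);np.savez(c+".npz",**{k:f[k] for k in f});W=pts(f)
    im=f["pixels"].copy()
    for n in("arbor_stem","socket","spinner","knocker_neck","mat","rack"):
        for r in eyes.masks_of(c,n)[:4]:
            m=r["pixels"];Q=W[m];Q=Q[~np.isnan(Q[:,0])]
            if len(Q)<5: continue
            hi=Q[Q[:,2]>np.percentile(Q[:,2],97)-4]
            print(c,n,round(r["p"],2),r["extent"],"med",np.median(Q,0).round(),"top",hi.mean(0).round(1),len(hi),"min",Q.min(0).round(),"max",Q.max(0).round(),"col",f["pixels"][m].mean(0).round())
    cv2.imwrite(f"pics/{c}1.png",cv2.resize(im,(784,588),interpolation=cv2.INTER_CUBIC))
E
```

```text
pics
{'clock': 0.0, 'qpos': array([-7.71378143e+01,  3.02903229e+00,  8.03135852e+01,  2.28392215e-03,
        9.67480170e+01, -4.02675406e+00]), 'dq': array([ 0.00561334,  0.00920788,  0.01327954, -0.02760577,  0.00700087,
       -0.01725474]), 'joint_torque': array([-2.25991891e-03, -3.81667757e+01, -3.60190880e+01, -2.17579718e-04,
        6.24259046e-03, -1.51042877e-05]), 'ee_pos': array([ 152.49852422, -502.05570674,  230.45086556]), 'tcp_rot': array([-1.79909749e+02, -8.62747798e-03,  1.68891996e+01]), 'contact_force': array([ 0.26448904,  1.06488495, -0.13803511]), 'torque': array([0.00202432, 0.00267603, 0.02372282]), 'finger_gap': 85.66624937249762} 18.700000000000003
top arbor_stem 0.89 [108.6, 192.2, 18.3, 16.8] med [523. 326.  70.] top [526.6 329.9 108.1] 63 min [507. 311.  61.] max [547. 350. 112.] col [111. 112. 113.]
top arbor_stem 0.19 [228.8, 157.3, 66.1, 78.3] med [530.  17.  74.] top [534.2  15.5  83.7] 447 min [452. -61.  -6.] max [633.  93.  90.] col [139. 138. 138.]
top socket 0.9 [228.0, 156.1, 69.2, 77.1] med [531.  17.  74.] top [534.2  15.5  83.7] 447 min [
[... 1803 characters left out ...]
 max [ 547. -208.  103.] col [117. 117. 120.]
scene knocker_neck 0.59 [173.9, 281.0, 21.9, 36.9] med [ 622. -337.   41.] top [ 612.6 -337.1   95. ] 82 min [ 565. -360.   -3.] max [ 636. -313.   99.] col [97. 99. 17.]
scene mat 0.73 [189.7, 240.2, 47.9, 38.8] med [ 520. -260.    4.] top [ 514.5 -255.1    5.5] 526 min [ 455. -298.   -2.] max [ 567. -192.   10.] col [34. 34. 35.]
scene mat 0.72 [128.3, 244.2, 49.4, 43.9] med [ 478. -390.    4.] top [ 478.1 -389.1    5.2] 940 min [ 416. -443.   -5.] max [ 531. -334.   10.] col [ 13. 108. 180.]
scene rack 0.95 [364.0, 172.4, 85.5, 44.8] med [545. 252.  51.] top [525.8 268.6  61.1] 621 min [443. 168.  -2.] max [571. 385.  66.] col [130. 129. 132.]
```

```bash
python3 - <<'E'
from h import *
import numpy as np
for c in("top","scene"):
    f=dict(np.load(c+".npz"));W=pts(f)
    def reg(x,y,r,z0,z1,name):
        m=(np.hypot(W[...,0]-x,W[...,1]-y)<r)&(W[...,2]>z0)&(W[...,2]<z1)
        Q=W[m]
        (cx,cy),rad=cv2.minEnclosingCircle(Q[:,:2].astype(np.float32))
        print(c,name,len(Q),"mean",Q.mean(0).round(1),"circ",round(cx,1),round(cy,1),round(rad,1),"midrange",((Q.min(0)+Q.max(0))/2).round(1))
    reg(526,330,25,102,116,"stem top")
    reg(523,-231,25,92,108,"neck top")
    reg(536,16,45,80,95,"ring")
    reg(510,-244,65,2,9,"mat")
    m=(np.abs(W[...,2]-60)<5)&(np.hypot(W[...,0]-515,W[...,1]-270)<130)
    print("rack",cv2.minAreaRect(W[m][:,:2].astype(np.float32)))
    m=(np.abs(W[...,2]-75)<4)&(np.hypot(W[...,0]-536,W[...,1]-16)<130)
    print("spin",cv2.minAreaRect(W[m][:,:2].astype(np.float32)))
t=cv2.imread("pics/top1.png");s=cv2.imread("pics/scene1.png")
cv2.imwrite("pics/both.png",np.vstack([cv2.resize(t[190:390,120:680],(800,290)),cv2.resize(s[200:480,120:680],(618,309))[:, :].copy() if 0 else cv2.resize(s[200:460,150:670],(800,310))]))
E
```

```text
top stem top 85 mean [526.6 330.7 107.4] circ 527.6 330.9 11.2 midrange [527.6 330.8 107. ]
top neck top 105 mean [ 521.9 -230.4   97.7] circ 522.4 -230.7 11.9 midrange [ 522.4 -230.5   97. ]
top ring 473 mean [534.7  15.9  83.5] circ 534.9 16.4 33.9 midrange [535.1  16.8  84.8]
top mat 956 mean [ 503.7 -245.4    4. ] circ 510.2 -243.9 64.8 midrange [ 509.5 -244.     5.5]
rack ((518.105224609375, 270.38433837890625), (191.5218048095703, 75.41139221191406), 81.53602600097656)
spin ((535.1757202148438, 16.296558380126953), (129.9479217529297, 150.72854614257812), 82.20882415771484)
scene stem top 55 mean [527.7 329.3 107.5] circ 528.2 328.3 12.8 midrange [527.3 328.5 107.4]
scene neck top 86 mean [ 524.4 -232.4   98.5] circ 522.8 -232.8 12.7 midrange [ 522.3 -232.3   98.1]
scene ring 374 mean [536.5  14.4  83.9] circ 532.9 13.6 37.4 midrange [533.2  14.3  84.5]
scene mat 901 mean [ 515.6 -251.8    4.5] circ 509.9 -244.3 64.6 midrange [ 508.9 -244.9    5.5]
rack ((517.5693359375, 268.8885498046875), (192.15780639648438, 80.96210479736328), 81.26373291015625)
spin ((534.86279296875, 15.371994018554688), (132.21469116210938, 154.4175262451172), 82.65740966796875)
```

View pics/top1.png

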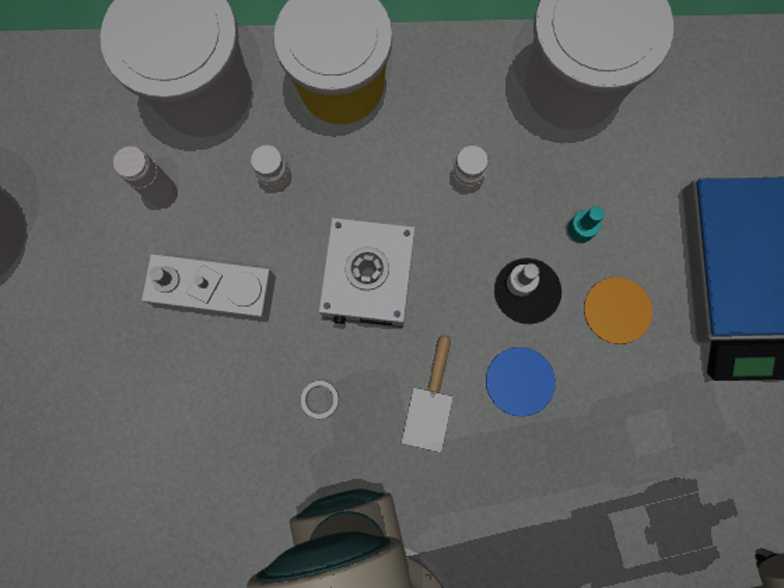

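View pics/scene1.png

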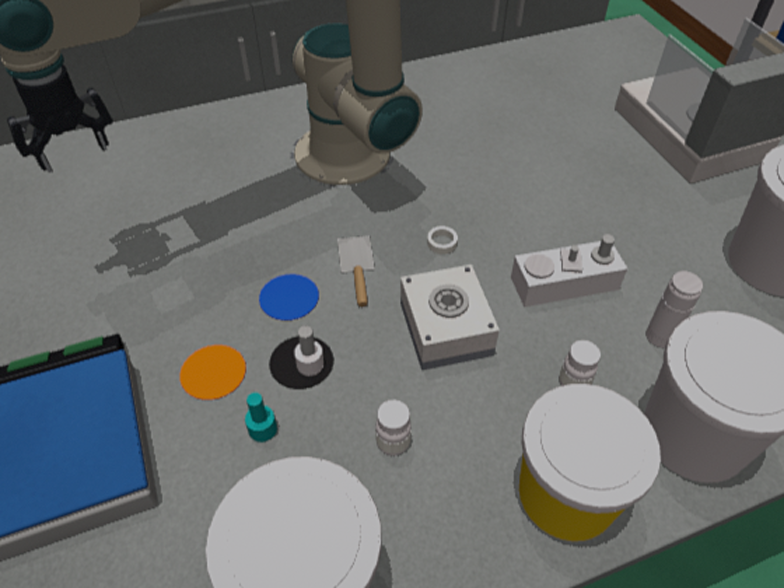

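The top view shows the arbor at (162,276) in the rack's left hole. The spinner socket is at (367,268), and the knocker stands on the black mat at (523,278). The scene view agrees. The stem top measures z≈107.5, against 108 expected, and the ring measures about 85. I'll head for the rack now.

```bash
cat >> h.py <<'E'
from scipy.spatial.transform import Rotation as Ro
def to(*targets):
    """print travel/rotation from the measured pose to each (x,y,z,yaw), tool down"""
    s=bot.read_state();R=Ro.from_euler("xyz",s["tcp_rot"],degrees=True)
    print("at",round(float(s["clock"]),2),s["ee_pos"].round(1),s["tcp_rot"].round(2),"F",s["contact_force"].round(1),"gap",round(float(s["finger_gap"]),1))
    for t in targets:
        d=R.inv().apply(np.array(t[:3])-s["ee_pos"])/400
        r=(R.inv()*Ro.from_euler("xyz",[180,0,t[3]],degrees=True)).as_rotvec(degrees=True)/60
        print(t,"travel",d.round(4).tolist(),"rot",r.round(4).tolist())
E
python3 -c "
from h import *
to((450,-130,250,48))"
```

```text
at 0.7 [ 152.6 -502.4  231.3] [180.    -0.    16.89] F [ 0.4 -0.4 -0.7] gap 85.3
(450, -130, 250, 48) travel [0.982, -0.6747, -0.0467] rot [0.0001, -0.0, -0.5185]
```

step_arm:
  rows:
    - {"travel":[0.98,-0.675,-0.047],"rotation":[0,0,-0.5185]}
    - {"travel":[0.98,-0.675,-0.047],"rotation":[0,0,-0.5185]}
    - {"travel":[0.98,-0.675,-0.047],"rotation":[0,0,-0.5185]}
    - {"travel":[0.98,-0.675,-0.047],"rotation":[0,0,-0.5185]}
    - {"travel":[0.98,-0.675,-0.047],"rotation":[0,0,-0.5185]}
    - {"travel":[0.98,-0.675,-0.047],"rotation":[0,0,-0.5185]}
    - {"travel":[0.98,-0.675,-0.047],"rotation":[0,0,-0.5185]}
    - {"travel":[0.98,-0.675,-0.047],"rotation":[0,0,-0.5185]}
    - {"travel":[0.98,-0.675,-0.047],"rotation":[0,0,-0.5185]}
    - {"travel":[0.98,-0.675,-0.047],"rotation":[0,0,-0.5185]}
  grip: 85

```text
clock: 1.7
ee_pos: [450.7, -127.2, 250.4]
tcp_rot: [180.0, -0.0, 48.2]
contact_force: [0.5, 0.2, 0.7]
finger_gap: 85.0
```

```bash
python3 -c "
from h import *
to((527.6,330.5,190,81.4))"
```

```text
at 1.7 [ 450.7 -127.2  250.4] [ 1.7998e+02 -4.0000e-02  4.8170e+01] F [0.5 0.2 0.7] gap 85.0
(527.6, 330.5, 190, 81.4) travel [0.9807, -0.6199, 0.1514] rot [0.0006, -0.0006, -0.5538]
```

step_arm:
  rows:
    - {"travel":[0.98,-0.62,0.15],"rotation":[0,0,-0.553]}
    - {"travel":[0.98,-0.62,0.15],"rotation":[0,0,-0.553]}
    - {"travel":[0.98,-0.62,0.15],"rotation":[0,0,-0.553]}
    - {"travel":[0.98,-0.62,0.15],"rotation":[0,0,-0.553]}
    - {"travel":[0.98,-0.62,0.15],"rotation":[0,0,-0.553]}
    - {"travel":[0.98,-0.62,0.15],"rotation":[0,0,-0.553]}
    - {"travel":[0.98,-0.62,0.15],"rotation":[0,0,-0.553]}
    - {"travel":[0.98,-0.62,0.15],"rotation":[0,0,-0.553]}
    - {"travel":[0.98,-0.62,0.15],"rotation":[0,0,-0.553]}
    - {"travel":[0.98,-0.62,0.15],"rotation":[0,0,-0.553]}

```text
clock: 2.7
ee_pos: [526.4, 331.1, 188.3]
tcp_rot: [-179.9, 0.0, 81.4]
contact_force: [0.2, -0.0, -0.8]
finger_gap: 85.0
```

step_arm:
  rows:
    - {"travel":[0,0,0]}
    - {"travel":[0,0,0]}

```text
invalid input
```

```bash
python3 -c "
from h import *
to((527.6,330.3,74,81.4))
f=eyes.grab_frame('scene');cv2.imwrite('pics/a.png',cv2.resize(f['pixels'][60:240,330:530],(800,600)[:2] and (666,600)))"
```

```text
at 2.7 [526.4 331.1 188.3] [-1.799e+02  2.000e-02  8.139e+01] F [ 0.2 -0.  -0.8] gap 85.0
(527.6, 330.3, 74, 81.4) travel [-0.0013, 0.0039, 0.2858] rot [-0.0017, 0.0004, -0.0002]
```

View pics/a.png

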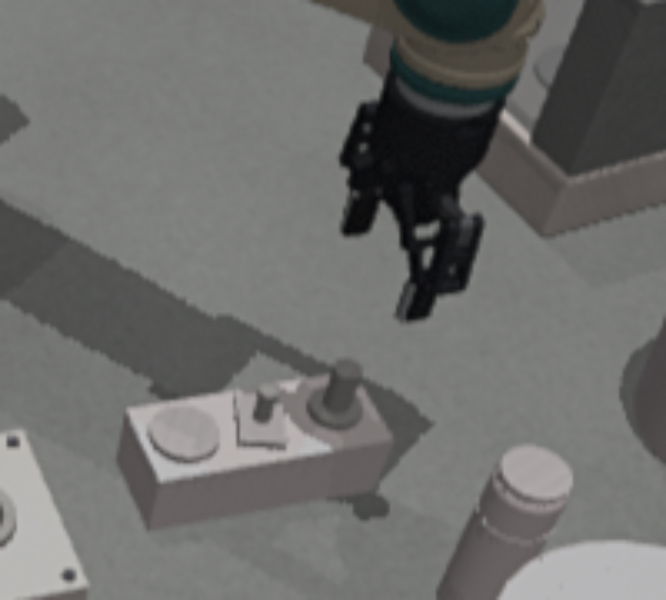

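The jaws straddle the stem (stem at about (345,375) in the crop) and line up with the rack's short side. Now I'll go down.

step_arm:
  rows:
    - {"travel":[0,0,0.06],"rotation":[0,0,0]}
    - {"travel":[0,0,0.12],"rotation":[0,0,0]}
    - {"travel":[0,0,0.18],"rotation":[0,0,0]}
    - {"travel":[0,0,0.23],"rotation":[0,0,0]}
    - {"travel":[0,0,0.265],"rotation":[0,0,0]}
    - {"travel":[0,0,0.285],"rotation":[0,0,0]}
    - {"travel":[0,0,0.285],"rotation":[0,0,0]}
    - {"travel":[0,0,0.285],"rotation":[0,0,0]}

```text
clock: 3.55
ee_pos: [527.7, 327.3, 77.1]
tcp_rot: [179.9, -0.0, 81.2]
contact_force: [0.8, 0.6, 0.6]
finger_gap: 85.3
```

```bash
python3 -c "
from h import *
to((527.6,330.3,74,81.4))"
```

```text
at 3.55 [527.7 327.3  77.1] [ 1.7993e+02 -5.0000e-02  8.1180e+01] F [0.8 0.6 0.6] gap 85.3
(527.6, 330.3, 74, 81.4) travel [0.0074, -0.0014, 0.0078] rot [0.0012, -0.0008, -0.0037]
```

step_arm:
  rows:
    - {"travel":[0.0074,-0.001,0.007],"rotation":[0,0,-0.0035]}
    - {"travel":[0.0074,-0.001,0.007],"rotation":[0,0,-0.0035]}
    - {"travel":[0.0074,-0.001,0.007],"rotation":[0,0,-0.0035]}

```text
clock: 3.85
ee_pos: [527.4, 330.3, 73.6]
tcp_rot: [180.0, -0.0, 81.4]
contact_force: [-0.0, 0.2, 1.0]
finger_gap: 84.9
```

step_arm:
  rows:
    - {"travel":[0,0,0],"rotation":[0,0,0]}
    - {"travel":[0,0,0],"rotation":[0,0,0]}
    - {"travel":[0,0,0],"rotation":[0,0,0]}
    - {"travel":[0,0,0],"rotation":[0,0,0]}
    - {"travel":[0,0,0],"rotation":[0,0,0]}
    - {"travel":[0,0,0],"rotation":[0,0,0]}
    - {"travel":[0,0,0],"rotation":[0,0,0]}
    - {"travel":[0,0,0],"rotation":[0,0,0]}
  grip: 10
  grip_force: 50

```text
clock: 4.65
ee_pos: [527.3, 330.1, 73.4]
tcp_rot: [180.0, 0.0, 81.4]
contact_force: [-1.4, -1.6, 1.2]
finger_gap: 20.3
```

```bash
python3 -c "
from h import *
to((527.6,330.3,194,81.4),(535.1,16.2,194,48))"
```

```text
at 4.65 [527.3 330.1  73.4] [179.99   0.    81.39] F [-1.4 -1.6  1.2] gap 20.3
(527.6, 330.3, 194, 81.4) travel [0.0005, 0.0008, -0.3015] rot [0.0001, 0.0, -0.0001]
(535.1, 16.2, 194, 48) travel [-0.7731, 0.1368, -0.3015] rot [0.0001, -0.0, 0.5565]
```

step_arm:
  rows:
    - {"travel":[0,0,-0.03],"rotation":[0,0,0]}
    - {"travel":[0,0,-0.08],"rotation":[0,0,0]}
    - {"travel":[0,0,-0.14],"rotation":[0,0,0]}
    - {"travel":[0,0,-0.2],"rotation":[0,0,0]}
    - {"travel":[0,0,-0.26],"rotation":[0,0,0]}
    - {"travel":[0,0,-0.29],"rotation":[0,0,0]}
    - {"travel":[0,0,-0.3],"rotation":[0,0,0]}
    - {"travel":[0,0,-0.3],"rotation":[0,0,0]}

```text
clock: 5.45
ee_pos: [527.2, 330.1, 193.0]
tcp_rot: [-180.0, 0.0, 81.4]
contact_force: [-0.3, -0.1, -2.2]
finger_gap: 21.0
```

```bash
python3 -c "
from h import *
to((535.1,15.9,194,60))"
```

```text
at 5.45 [527.2 330.1 193. ] [-1.7999e+02  1.0000e-02  8.1390e+01] F [-0.3 -0.1 -2.2] gap 21.0
(535.1, 15.9, 194, 60) travel [-0.7737, 0.1371, -0.0024] rot [-0.0001, 0.0003, 0.3565]
```

step_arm:
  rows:
    - {"travel":[-0.05,0.009,0],"rotation":[0,0,0]}
    - {"travel":[-0.15,0.0265,0],"rotation":[0,0,0]}
    - {"travel":[-0.25,0.044,0],"rotation":[0,0,0]}
    - {"travel":[-0.35,0.062,0],"rotation":[0,0,0]}
    - {"travel":[-0.45,0.079,0],"rotation":[0,0,0]}
    - {"travel":[-0.55,0.097,0],"rotation":[0,0,0]}
    - {"travel":[-0.65,0.115,0],"rotation":[0,0,0]}
    - {"travel":[-0.72,0.127,0],"rotation":[0,0,0]}
    - {"travel":[-0.76,0.134,0],"rotation":[0,0,0]}
    - {"travel":[-0.774,0.1365,0],"rotation":[0,0,0]}

```text
clock: 6.45
ee_pos: [534.3, 14.2, 191.7]
tcp_rot: [-179.8, 0.0, 81.3]
contact_force: [-0.7, 0.6, -2.8]
finger_gap: 20.9
```

step_arm:
  rows:
    - {"travel":[0,0,0],"rotation":[0,0,0]}
    - {"travel":[0,0,0],"rotation":[0,0,0]}

```text
clock: 6.65
ee_pos: [534.7, 16.7, 192.6]
tcp_rot: [-179.9, -0.0, 81.4]
contact_force: [-0.3, -0.8, -2.4]
finger_gap: 21.2
```

```bash
python3 -c "
from h import *
to((534.8,15.8,150,81.4))
f=eyes.grab_frame('scene');W=pts(f);print(eyes.find_in('scene','arbor_stem')[:2])
m=(np.hypot(W[...,0]-535,W[...,1]-16)<32)&(W[...,2]>105)&(W[...,2]<178)
for a in range(105,180,6):
    Q=W[m&(abs(W[...,2]-a-3)<3)]
    if len(Q): print(a,len(Q),Q.min(0).round(1)[:2],Q.max(0).round(1)[:2],Q.mean(0).round(1))
cv2.imwrite('pics/b.png',cv2.resize(f['pixels'][110:270,240:400],(600,600),interpolation=cv2.INTER_CUBIC))"
```

```text
at 6.65 [534.7  16.7 192.6] [-1.7994e+02 -1.0000e-02  8.1430e+01] F [-0.3 -0.8 -2.4] gap 21.2
(534.8, 15.8, 150, 81.4) travel [-0.0021, 0.0007, 0.1066] rot [-0.001, -0.0001, 0.0006]
[{'extent': [314.6, 179.2, 18.2, 26.2], 'p': 0.73}]
129 10 [536.3   7.5] [545.8  22.2] [541.9  14.1 132.6]
135 13 [526.5   7. ] [544.3  25.6] [539.6  11.9 137.6]
141 18 [528.6   6.3] [547.6  23.9] [541.2  13.7 144.3]
147 12 [530.1   6.6] [546.8  19.6] [541.3  12.  149.4]
153 16 [531.9   5.4] [547.1  25.4] [542.3  13.5 155.6]
159 21 [531.    5.1] [548.2  24.2] [542.7  11.9 161.9]
165 13 [537.3   4.8] [547.7  21.8] [544.4  12.4 168. ]
```

View pics/b.png

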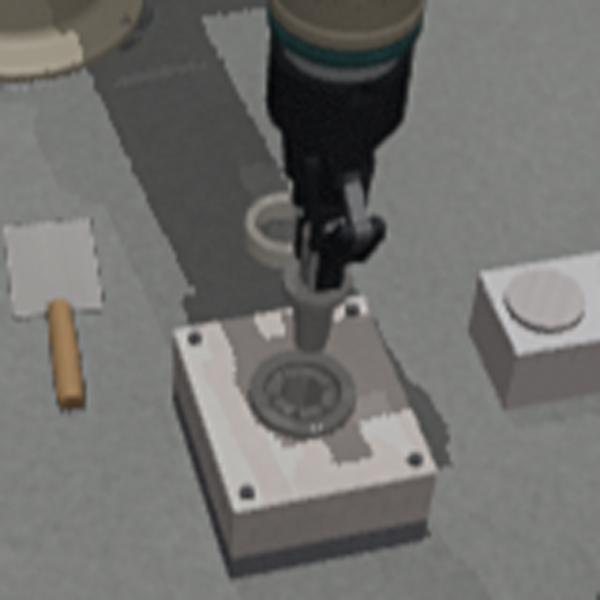

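The arbor hangs over the ring: its nose is at (312,340) and the ring centre at (303,390) in the crop. Heights work out to a nose at z≈129. Lowering in stages.

step_arm:
  rows:
    - {"travel":[-0.001,0,0.03],"rotation":[0,0,0]}
    - {"travel":[-0.002,0,0.07],"rotation":[0,0,0]}
    - {"travel":[-0.002,0,0.1],"rotation":[0,0,0]}
    - {"travel":[-0.002,0,0.115],"rotation":[0,0,0]}
    - {"travel":[-0.002,0,0.13],"rotation":[0,0,0]}
    - {"travel":[-0.002,0,0.14],"rotation":[0,0,0]}
    - {"travel":[-0.002,0,0.15],"rotation":[0,0,0]}
    - {"travel":[-0.002,0,0.158],"rotation":[0,0,0]}
    - {"travel":[-0.002,0,0.166],"rotation":[0,0,0]}
    - {"travel":[-0.002,0,0.17],"rotation":[0,0,0]}

```text
clock: 7.75
ee_pos: [534.8, 15.0, 125.1]
tcp_rot: [-180.0, 0.0, 81.4]
contact_force: [0.5, 0.2, -2.8]
finger_gap: 20.8
```

step_arm:
  rows:
    - {"travel":[0,0,0.003],"rotation":[0,0,0]}
    - {"travel":[0,0,0.006],"rotation":[0,0,0]}
    - {"travel":[0,0,0.008],"rotation":[0,0,0]}

```text
clock: 8.05
ee_pos: [534.8, 15.0, 122.1]
tcp_rot: [180.0, 0.0, 81.4]
contact_force: [-0.3, -0.3, -1.9]
finger_gap: 20.8
```

step_arm:
  rows:
    - {"travel":[0,0,0.0025],"rotation":[0,0,0]}
    - {"travel":[0,0,0.005],"rotation":[0,0,0]}
    - {"travel":[0,0,0.0075],"rotation":[0,0,0]}
    - {"travel":[0,0,0.01],"rotation":[0,0,0]}

```text
clock: 8.45
ee_pos: [534.8, 15.0, 118.0]
tcp_rot: [180.0, 0.0, 81.4]
contact_force: [-0.3, 0.0, -2.2]
finger_gap: 20.6
```

step_arm:
  rows:
    - {"travel":[0,0,0.0025],"rotation":[0,0,0]}
    - {"travel":[0,0,0.005],"rotation":[0,0,0]}
    - {"travel":[0,0,0.0075],"rotation":[0,0,0]}

```text
clock: 8.75
ee_pos: [534.8, 15.0, 115.0]
tcp_rot: [180.0, 0.0, 81.4]
contact_force: [-0.6, -0.5, -1.9]
finger_gap: 20.8
```

step_arm:
  rows:
    - {"travel":[0,0,0.0025],"rotation":[0,0,0]}
    - {"travel":[0,0,0.005],"rotation":[0,0,0]}
    - {"travel":[0,0,0.0075],"rotation":[0,0,0]}

```text
clock: 9.05
ee_pos: [534.9, 14.9, 112.1]
tcp_rot: [180.0, 0.0, 81.4]
contact_force: [0.0, -0.9, -1.7]
finger_gap: 20.7
```

step_arm:
  rows:
    - {"travel":[0,0,0.0025],"rotation":[0,0,0]}
    - {"travel":[0,0,0.005],"rotation":[0,0,0]}

```text
clock: 9.25
ee_pos: [534.9, 14.9, 110.2]
tcp_rot: [180.0, 0.0, 81.4]
contact_force: [0.6, -1.1, 0.1]
finger_gap: 20.8
```

step_arm:
  rows:
    - {"travel":[0,0,0.0025],"rotation":[0,0,0]}
    - {"travel":[0,0,0.005],"rotation":[0,0,0]}

```text
clock: 9.45
ee_pos: [535.0, 14.8, 108.2]
tcp_rot: [180.0, 0.0, 81.4]
contact_force: [0.1, -2.2, 0.0]
finger_gap: 20.9
```

```bash
python3 -c "
from h import *
to((535,15,100,81.4));print(bot.read_state()['torque'])"
```

```text
at 9.45 [535.   14.8 108.2] [1.7996e+02 2.0000e-02 8.1380e+01] F [ 0.1 -2.2  0. ] gap 20.9
(535, 15, 100, 81.4) travel [0.0004, 0.0, 0.0206] rot [0.0006, 0.0004, -0.0003]
[-0.40638474 -0.13387817  0.00473343]
```

step_arm:
  rows:
    - {"travel":[-0.0018,0,0],"rotation":[0,0,0]}
    - {"travel":[-0.0018,0,0.0025],"rotation":[0,0,0]}
    - {"travel":[-0.0018,0,0.005],"rotation":[0,0,0]}

```text
clock: 9.75
ee_pos: [534.9, 14.5, 106.5]
tcp_rot: [180.0, -0.0, 81.4]
contact_force: [0.6, -0.2, 3.1]
finger_gap: 20.8
```

step_arm:
  rows:
    - {"travel":[0,0,0.0025],"rotation":[0,0,0]}
    - {"travel":[0,0,0.005],"rotation":[0,0,0]}

```text
clock: 9.95
ee_pos: [535.0, 14.4, 105.0]
tcp_rot: [179.9, -0.0, 81.4]
contact_force: [-1.7, 0.0, 6.6]
finger_gap: 21.1
```

Seated: about 8.6 N upward, no side force, and the collar underside roughly 6.6 mm above the ring plane. Releasing.

step_arm:
  rows:
    - {"travel":[0,0,0],"rotation":[0,0,0]}
    - {"travel":[0,0,0],"rotation":[0,0,0]}
    - {"travel":[0,0,0],"rotation":[0,0,0]}
    - {"travel":[0,0,0],"rotation":[0,0,0]}
    - {"travel":[0,0,0],"rotation":[0,0,0]}
    - {"travel":[0,0,0],"rotation":[0,0,0]}
  grip: 80

```text
clock: 10.55
ee_pos: [534.6, 14.3, 104.0]
tcp_rot: [-180.0, 0.0, 81.4]
contact_force: [0.0, -0.4, -0.1]
finger_gap: 79.9
```

step_arm:
  rows:
    - {"travel":[0,0,-0.03],"rotation":[0,0,0]}
    - {"travel":[0,0,-0.08],"rotation":[0,0,0]}
    - {"travel":[0,0,-0.16],"rotation":[0,0,0]}
    - {"travel":[0,0,-0.25],"rotation":[0,0,0]}
    - {"travel":[0,0,-0.3],"rotation":[0,0,0]}
    - {"travel":[0,0,-0.3],"rotation":[0,0,0]}

```text
clock: 11.15
ee_pos: [536.1, 14.3, 229.0]
tcp_rot: [179.5, -0.0, 81.4]
contact_force: [1.0, -0.5, 0.4]
finger_gap: 80.1
```

```bash
python3 -c "
from h import *
to((521,-232,220,60))"
```

```text
at 11.15 [536.1  14.3 229. ] [ 1.7955e+02 -4.0000e-02  8.1390e+01] F [ 1.  -0.5  0.4] gap 80.1
(521, -232, 220, 60) travel [-0.6144, 0.0547, 0.0224] rot [0.0073, -0.0021, 0.3565]
```

step_arm:
  rows:
    - {"travel":[-0.08,0.007,0],"rotation":[0.007,0,0]}
    - {"travel":[-0.18,0.016,0.02],"rotation":[0.007,0,0]}
    - {"travel":[-0.28,0.025,0.04],"rotation":[0.007,0,0]}
    - {"travel":[-0.38,0.034,0.06],"rotation":[0.007,0,0]}
    - {"travel":[-0.48,0.042,0.07],"rotation":[0.007,0,0]}
    - {"travel":[-0.56,0.048,0.07],"rotation":[0.007,0,0]}
    - {"travel":[-0.6,0.052,0.07],"rotation":[0.007,0,0]}
    - {"travel":[-0.613,0.053,0.07],"rotation":[0.007,0,0]}
    - {"travel":[-0.613,0.053,0.07],"rotation":[0.007,0,0]}
    - {"travel":[-0.613,0.053,0.07],"rotation":[0.007,0,0]}
  grip: 85

```text
clock: 12.15
ee_pos: [519.2, -230.0, 196.1]
tcp_rot: [-179.6, -0.0, 81.5]
contact_force: [0.4, 0.4, 1.4]
finger_gap: 85.3
```

```bash
python3 -c "
from h import *
to((522.2,-231.5,54,81.4))
ims=[]
for c in ('scene','top'):
    f=eyes.grab_frame(c);W=pts(f)
    m=(np.hypot(W[...,0]-535,W[...,1]-16)<24)&(W[...,2]>105)
    Q=W[m&(W[...,2]>125)]; print(c,'arbor top',len(Q),Q.mean(0).round(1),np.percentile(Q[:,2],[10,50,90]).round(1),((Q.min(0)+Q.max(0))/2).round(1))
    q=np.array([535,15,110,1.])
    p=f['mtx']@(np.linalg.inv(f['cam_to_world'])@q)[:3];u,v=(p[:2]/p[2]).astype(int)
    q=np.array([522,-232,110,1.])
    p=f['mtx']@(np.linalg.inv(f['cam_to_world'])@q)[:3];a,b=(p[:2]/p[2]).astype(int)
    for (u,v) in ((u,v),(a,b)): ims.append(cv2.resize(f['pixels'][v-45:v+45,u-50:u+50],(400,300),interpolation=cv2.INTER_CUBIC))
cv2.imwrite('pics/c.png',np.vstack([np.hstack(ims[:2]),np.hstack(ims[2:])]))"
```

```text
at 12.15 [ 519.2 -230.   196.1] [-1.7958e+02 -2.0000e-02  8.1470e+01] F [0.4 0.4 1.4] gap 85.3
(522.2, -231.5, 54, 81.4) travel [-0.0027, 0.0105, 0.3552] rot [-0.007, -0.0003, 0.0012]
scene arbor top 92 [537.6  13.  136.2] [127.7 138.2 141.8] [536.4  14.5 134.9]
top arbor top 95 [534.1  15.9 137.7] [134.2 138.1 140.7] [535.   16.  135.9]
```

View pics/c.png

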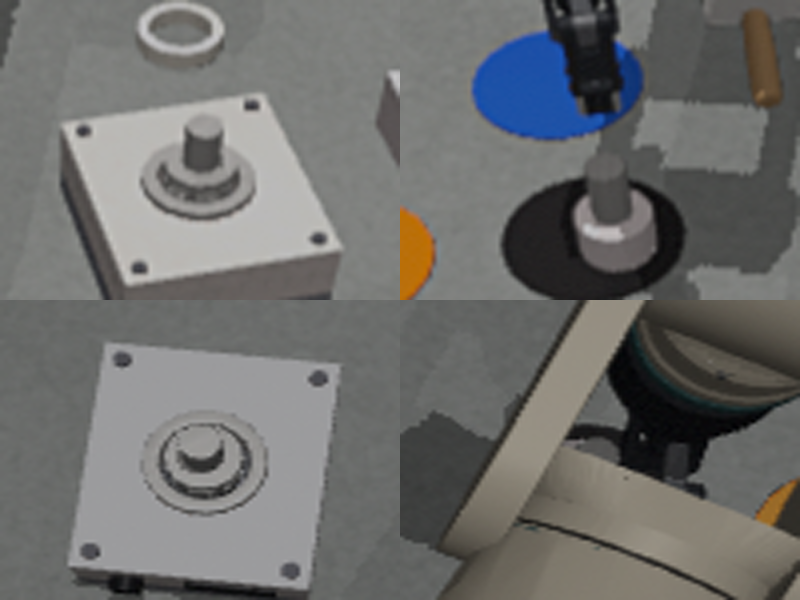

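The arbor stands upright in the socket, with its stem top at about (204,125) in the top-left panel and z≈138–139. The knocker is upright at (612,215) in the top-right panel, under the open gripper.

step_arm:
  rows:
    - {"travel":[-0.003,0.009,0],"rotation":[-0.007,0,0]}
    - {"travel":[-0.003,0.009,0.05],"rotation":[-0.007,0,0]}
    - {"travel":[-0.003,0.009,0.12],"rotation":[-0.007,0,0]}
    - {"travel":[-0.003,0.009,0.18],"rotation":[-0.007,0,0]}
    - {"travel":[-0.003,0.009,0.24],"rotation":[-0.007,0,0]}
    - {"travel":[-0.003,0.009,0.3],"rotation":[-0.007,0,0]}
    - {"travel":[-0.003,0.009,0.34],"rotation":[-0.007,0,0]}
    - {"travel":[-0.003,0.009,0.354],"rotation":[-0.007,0,0]}
    - {"travel":[-0.003,0.009,0.354],"rotation":[-0.007,0,0]}
    - {"travel":[-0.003,0.009,0.354],"rotation":[-0.007,0,0]}

```text
clock: 13.25
ee_pos: [522.0, -233.0, 55.7]
tcp_rot: [179.9, 0.0, 81.4]
contact_force: [-0.2, 0.7, 0.4]
finger_gap: 85.3
```

```bash
python3 -c "
from h import *
to((522.2,-231.5,54,81.4))"
```

```text
at 13.25 [ 522.  -233.    55.7] [1.7989e+02 4.0000e-02 8.1400e+01] F [-0.2  0.7  0.4] gap 85.3
(522.2, -231.5, 54, 81.4) travel [0.0038, -0.0, 0.0042] rot [0.0018, 0.0006, 0.0]
```

step_arm:
  rows:
    - {"travel":[0.0038,0,0.0035],"rotation":[0.0018,0,0]}
    - {"travel":[0.0038,0,0.0035],"rotation":[0.0018,0,0]}

```text
clock: 13.45
ee_pos: [522.0, -231.4, 53.8]
tcp_rot: [-180.0, 0.0, 81.4]
contact_force: [0.2, -0.1, -0.3]
finger_gap: 84.7
```

step_arm:
  rows:
    - {"travel":[0,0,0],"rotation":[0,0,0]}
    - {"travel":[0,0,0],"rotation":[0,0,0]}
    - {"travel":[0,0,0],"rotation":[0,0,0]}
    - {"travel":[0,0,0],"rotation":[0,0,0]}
    - {"travel":[0,0,0],"rotation":[0,0,0]}
    - {"travel":[0,0,0],"rotation":[0,0,0]}
    - {"travel":[0,0,0],"rotation":[0,0,0]}
    - {"travel":[0,0,0],"rotation":[0,0,0]}
  grip: 10
  grip_force: 100

```text
clock: 14.25
ee_pos: [521.6, -231.4, 53.3]
tcp_rot: [-179.9, 0.0, 81.4]
contact_force: [0.7, -0.7, 2.0]
finger_gap: 21.9
```

step_arm:
  rows:
    - {"travel":[0,0,-0.03],"rotation":[0,0,0]}
    - {"travel":[0,0,-0.09],"rotation":[0,0,0]}
    - {"travel":[0,0,-0.18],"rotation":[0,0,0]}
    - {"travel":[0,0,-0.27],"rotation":[0,0,0]}
    - {"travel":[0,0,-0.35],"rotation":[0,0,0]}
    - {"travel":[0,0,-0.4],"rotation":[0,0,0]}
    - {"travel":[0,0,-0.4],"rotation":[0,0,0]}
    - {"travel":[0,0,-0.4],"rotation":[0,0,0]}

```text
clock: 15.05
ee_pos: [521.4, -231.2, 212.0]
tcp_rot: [-179.8, -0.0, 81.4]
contact_force: [-0.7, 0.4, -5.1]
finger_gap: 21.8
```

```bash
python3 -c "
from h import *
to((535,15,213,81.4))"
```

```text
at 15.05 [ 521.4 -231.2  212. ] [-1.7981e+02 -2.0000e-02  8.1390e+01] F [-0.7  0.4 -5.1] gap 21.8
(535, 15, 213, 81.4) travel [0.6136, -0.0585, -0.002] rot [-0.0031, -0.0004, -0.0001]
```

step_arm:
  rows:
    - {"travel":[0.06,-0.006,0],"rotation":[0,0,0]}
    - {"travel":[0.15,-0.014,0],"rotation":[0,0,0]}
    - {"travel":[0.25,-0.024,0],"rotation":[0,0,0]}
    - {"travel":[0.35,-0.033,0],"rotation":[0,0,0]}
    - {"travel":[0.45,-0.043,0],"rotation":[0,0,0]}
    - {"travel":[0.54,-0.052,0],"rotation":[0,0,0]}
    - {"travel":[0.59,-0.056,0],"rotation":[0,0,0]}
    - {"travel":[0.613,-0.0585,0],"rotation":[0,0,0]}
    - {"travel":[0.613,-0.0585,0],"rotation":[0,0,0]}
    - {"travel":[0.613,-0.0585,0],"rotation":[0,0,0]}

```text
clock: 16.05
ee_pos: [535.1, 13.6, 212.2]
tcp_rot: [-179.8, 0.0, 81.3]
contact_force: [0.2, -0.5, -5.1]
finger_gap: 21.8
```

step_arm:
  rows:
    - {"travel":[0,0,0.01],"rotation":[0,0,0]}
    - {"travel":[0,0,0.02],"rotation":[0,0,0]}
    - {"travel":[0,0,0.03],"rotation":[0,0,0]}
    - {"travel":[0,0,0.036],"rotation":[0,0,0]}
    - {"travel":[0,0,0.042],"rotation":[0,0,0]}
    - {"travel":[0,0,0.045],"rotation":[0,0,0]}
    - {"travel":[0,0,0.045],"rotation":[0,0,0]}

```text
clock: 16.75
ee_pos: [535.3, 14.5, 194.9]
tcp_rot: [-179.9, 0.0, 81.4]
contact_force: [0.3, 0.6, -3.7]
finger_gap: 21.8
```

```bash
python3 -c "
from h import *
to((535,15,192,81.4));s=bot.read_state();print(s['torque'])
f=eyes.grab_frame('scene')
cv2.imwrite('pics/d.png',cv2.resize(f['pixels'][110:250,240:400],(685,600),interpolation=cv2.INTER_CUBIC))"
```

```text
at 16.75 [535.3  14.5 194.9] [-1.7988e+02  1.0000e-02  8.1390e+01] F [ 0.3  0.6 -3.7] gap 21.8
(535, 15, 192, 81.4) travel [0.001, -0.0009, 0.0074] rot [-0.002, 0.0002, -0.0001]
[-0.03746164 -0.01315045  0.00622122]
```

View pics/d.png

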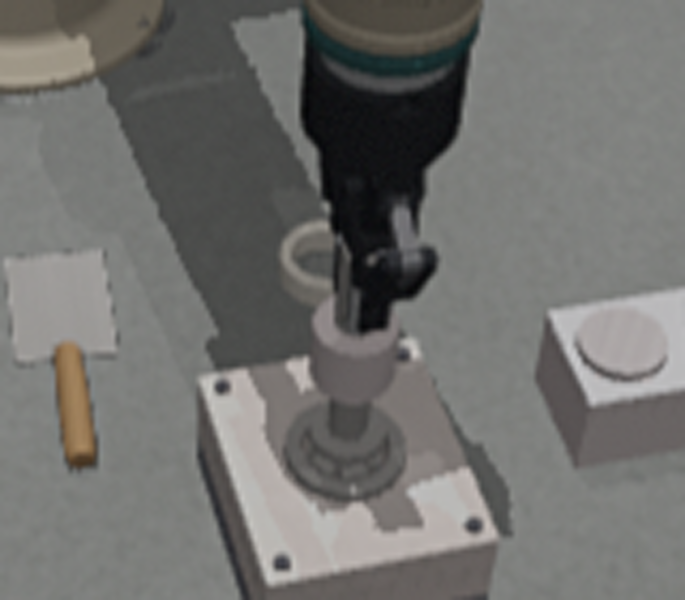

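The knocker head at (353,350) is centred over the arbor stem. Beginning slow taps at about 2.5 cm/s.

step_arm:
  rows:
    - {"travel":[0.001,-0.0005,0.005],"rotation":[0,0,0]}
    - {"travel":[0.001,-0.0005,0.011],"rotation":[0,0,0]}
    - {"travel":[0.001,-0.0005,0.016],"rotation":[0,0,0]}

```text
clock: 17.1
ee_pos: [535.2, 15.0, 188.6]
tcp_rot: [-179.9, 0.0, 81.4]
contact_force: [-0.9, -0.1, 3.6]
finger_gap: 22.5
```

step_arm:
  rows:
    - {"travel":[0,0,0.005],"rotation":[0,0,0]}

```text
clock: 17.2
ee_pos: [535.5, 15.0, 187.9]
tcp_rot: [-180.0, -0.0, 81.4]
contact_force: [-1.8, 0.7, 7.2]
finger_gap: 21.6
```

```bash
python3 -c "
from h import *
to((535,15,192,81.4))"
```

```text
at 17.2 [535.5  15.  187.9] [-1.7999e+02 -1.0000e-02  8.1390e+01] F [-1.8  0.7  7.2] gap 21.6
(535, 15, 192, 81.4) travel [-0.0002, -0.0012, -0.0102] rot [-0.0002, -0.0001, -0.0001]
```

step_arm:
  rows:
    - {"travel":[0,0,0.005],"rotation":[0,0,0]}

```text
clock: 17.3
ee_pos: [535.6, 15.0, 186.8]
tcp_rot: [180.0, -0.0, 81.4]
contact_force: [-3.3, -0.0, 10.9]
finger_gap: 21.9
```

step_arm:
  rows:
    - {"travel":[0,0,0],"rotation":[0,0,0]}

```text
clock: 17.4
ee_pos: [535.6, 15.0, 186.6]
tcp_rot: [180.0, -0.0, 81.4]
contact_force: [-3.1, -0.9, 6.0]
finger_gap: 22.1
```

step_arm:
  rows:
    - {"travel":[0,0,-0.008],"rotation":[0,0,0]}
    - {"travel":[0,0,-0.016],"rotation":[0,0,0]}
    - {"travel":[0,0,-0.016],"rotation":[0,0,0]}
    - {"travel":[0,0,-0.016],"rotation":[0,0,0]}

```text
clock: 17.8
ee_pos: [535.1, 15.0, 190.8]
tcp_rot: [-179.9, 0.0, 81.4]
contact_force: [-0.1, -0.1, -4.0]
finger_gap: 22.2
```

```bash
python3 -c "
from h import *
to((535,15,187,81.4));print(bot.read_state()['torque'])"
```

```text
at 17.8 [535.1  15.  190.8] [-1.7987e+02  1.0000e-02  8.1390e+01] F [-0.1 -0.1 -4. ] gap 22.2
(535, 15, 187, 81.4) travel [0.0, -0.0003, 0.0094] rot [-0.0022, 0.0001, -0.0001]
[-0.01536454 -0.00832065  0.02712356]
```

step_arm:
  rows:
    - {"travel":[0,0,0.006],"rotation":[0,0,0]}
    - {"travel":[0,0,0.012],"rotation":[0,0,0]}
    - {"travel":[0,0,0.018],"rotation":[0,0,0]}
    - {"travel":[0,0,0.022],"rotation":[0,0,0]}

```text
clock: 18.2
ee_pos: [535.7, 15.0, 185.3]
tcp_rot: [179.9, -0.0, 81.4]
contact_force: [-6.0, 0.3, 16.4]
finger_gap: 21.9
```

step_arm:
  rows:
    - {"travel":[0,0,-0.001],"rotation":[0,0,0]}

```text
clock: 18.3
ee_pos: [535.6, 15.0, 185.3]
tcp_rot: [179.9, -0.0, 81.4]
contact_force: [-2.8, 0.6, 9.0]
finger_gap: 22.1
```

step_arm:
  rows:
    - {"travel":[0,0,-0.008],"rotation":[0,0,0]}
    - {"travel":[0,0,-0.018],"rotation":[0,0,0]}
    - {"travel":[0,0,-0.021],"rotation":[0,0,0]}
    - {"travel":[0,0,-0.021],"rotation":[0,0,0]}

```text
clock: 18.7
ee_pos: [535.2, 15.0, 190.9]
tcp_rot: [-179.9, 0.0, 81.4]
contact_force: [-0.1, -1.5, -3.8]
finger_gap: 21.9
```

step_arm:
  rows:
    - {"travel":[0,0,0.007],"rotation":[0,0,0]}
    - {"travel":[0,0,0.013],"rotation":[0,0,0]}
    - {"travel":[0,0,0.019],"rotation":[0,0,0]}
    - {"travel":[0,0,0.025],"rotation":[0,0,0]}

```text
clock: 19.1
ee_pos: [535.7, 15.0, 184.4]
tcp_rot: [179.9, -0.0, 81.4]
contact_force: [-7.1, 0.2, 18.3]
finger_gap: 21.7
```

step_arm:
  rows:
    - {"travel":[0,0,0],"rotation":[0,0,0]}

```text
clock: 19.2
ee_pos: [535.7, 15.0, 184.4]
tcp_rot: [179.9, -0.0, 81.4]
contact_force: [-5.2, 0.4, 12.1]
finger_gap: 22.2
```

step_arm:
  rows:
    - {"travel":[0,0,-0.008],"rotation":[0,0,0]}
    - {"travel":[0,0,-0.018],"rotation":[0,0,0]}
    - {"travel":[0,0,-0.025],"rotation":[0,0,0]}
    - {"travel":[0,0,-0.025],"rotation":[0,0,0]}

```text
clock: 19.6
ee_pos: [535.3, 15.0, 191.1]
tcp_rot: [-179.9, 0.0, 81.4]
contact_force: [-0.6, 0.0, -3.6]
finger_gap: 22.1
```

step_arm:
  rows:
    - {"travel":[0,0,0.008],"rotation":[0,0,0]}
    - {"travel":[0,0,0.015],"rotation":[0,0,0]}
    - {"travel":[0,-0.001,0.0215],"rotation":[0,0,0]}
    - {"travel":[0,-0.002,0.028],"rotation":[0,0,0]}

```text
clock: 20.0
ee_pos: [535.2, 15.1, 183.6]
tcp_rot: [179.8, -0.0, 81.4]
contact_force: [-7.8, 0.4, 27.0]
finger_gap: 21.7
```

step_arm:
  rows:
    - {"travel":[0,0,0],"rotation":[0,0,0]}

```text
clock: 20.1
ee_pos: [535.2, 15.0, 183.7]
tcp_rot: [179.8, -0.0, 81.4]
contact_force: [-5.0, 0.8, 15.3]
finger_gap: 22.0
```

step_arm:
  rows:
    - {"travel":[0,0.001,-0.008],"rotation":[0,0,0]}
    - {"travel":[0,0.002,-0.018],"rotation":[0,0,0]}
    - {"travel":[0,0.002,-0.028],"rotation":[0,0,0]}
    - {"travel":[0,0.002,-0.028],"rotation":[0,0,0]}

```text
clock: 20.5
ee_pos: [535.3, 15.0, 191.2]
tcp_rot: [-179.9, 0.0, 81.4]
contact_force: [0.1, 0.5, -3.1]
finger_gap: 21.9
```

step_arm:
  rows:
    - {"travel":[0,0,0.01],"rotation":[0,0,0]}
    - {"travel":[0,0,0.016],"rotation":[0,0,0]}
    - {"travel":[0,-0.001,0.022],"rotation":[0,0,0]}
    - {"travel":[0,-0.002,0.0275],"rotation":[0,0,0]}

```text
clock: 20.9
ee_pos: [535.1, 15.1, 183.6]
tcp_rot: [179.9, -0.0, 81.4]
contact_force: [-6.3, 0.7, 22.8]
finger_gap: 21.9
```

step_arm:
  rows:
    - {"travel":[0,0,0],"rotation":[0,0,0]}

```text
clock: 21.0
ee_pos: [535.0, 15.0, 183.7]
tcp_rot: [179.9, -0.0, 81.4]
contact_force: [-5.7, 0.3, 15.3]
finger_gap: 22.1
```

step_arm:
  rows:
    - {"travel":[0,0.001,-0.008],"rotation":[0,0,0]}
    - {"travel":[0,0.002,-0.018],"rotation":[0,0,0]}
    - {"travel":[0,0.002,-0.0275],"rotation":[0,0,0]}
    - {"travel":[0,0.002,-0.0275],"rotation":[0,0,0]}

```text
clock: 21.4
ee_pos: [535.3, 15.0, 191.2]
tcp_rot: [-179.9, 0.0, 81.4]
contact_force: [-0.2, 0.4, -4.4]
finger_gap: 22.1
```

step_arm:
  rows:
    - {"travel":[0,0,0.01],"rotation":[0,0,0]}
    - {"travel":[0,0,0.016],"rotation":[0,0,0]}
    - {"travel":[0,-0.001,0.022],"rotation":[0,0,0]}
    - {"travel":[0,-0.002,0.028],"rotation":[0,0,0]}

```text
clock: 21.8
ee_pos: [535.2, 15.1, 183.6]
tcp_rot: [179.9, -0.0, 81.4]
contact_force: [-6.9, -0.2, 23.9]
finger_gap: 22.0
```

step_arm:
  rows:
    - {"travel":[0,0,0],"rotation":[0,0,0]}

```text
clock: 21.9
ee_pos: [535.1, 15.0, 183.7]
tcp_rot: [179.9, -0.0, 81.4]
contact_force: [-6.1, -0.8, 15.3]
finger_gap: 21.9
```

step_arm:
  rows:
    - {"travel":[0,0.001,-0.008],"rotation":[0,0,0]}
    - {"travel":[0,0.002,-0.018],"rotation":[0,0,0]}
    - {"travel":[0,0.002,-0.028],"rotation":[0,0,0]}
    - {"travel":[0,0.002,-0.028],"rotation":[0,0,0]}

```text
clock: 22.3
ee_pos: [535.3, 15.0, 191.2]
tcp_rot: [-179.9, 0.0, 81.4]
contact_force: [1.0, 0.0, -3.5]
finger_gap: 22.3
```

step_arm:
  rows:
    - {"travel":[0,0,0.01],"rotation":[0,0,0]}
    - {"travel":[0,0,0.016],"rotation":[0,0,0]}
    - {"travel":[0,-0.001,0.022],"rotation":[0,0,0]}
    - {"travel":[0,-0.002,0.028],"rotation":[0,0,0]}

```text
clock: 22.7
ee_pos: [535.2, 15.0, 183.6]
tcp_rot: [179.9, -0.0, 81.4]
contact_force: [-7.9, -0.2, 24.9]
finger_gap: 22.2
```

step_arm:
  rows:
    - {"travel":[0,0,0],"rotation":[0,0,0]}

```text
clock: 22.8
ee_pos: [535.1, 15.1, 183.7]
tcp_rot: [179.9, -0.0, 81.4]
contact_force: [-4.8, 0.1, 15.7]
finger_gap: 22.0
```

step_arm:
  rows:
    - {"travel":[0,0.001,-0.008],"rotation":[0,0,0]}
    - {"travel":[0,0.002,-0.018],"rotation":[0,0,0]}
    - {"travel":[0,0.002,-0.028],"rotation":[0,0,0]}
    - {"travel":[0,0.002,-0.028],"rotation":[0,0,0]}

```text
clock: 23.2
ee_pos: [535.3, 15.0, 191.3]
tcp_rot: [-179.9, 0.0, 81.4]
contact_force: [0.4, 0.1, -5.3]
finger_gap: 21.9
```

Three taps in a row at about 28 N left it at 183.7, so it seems to be on the stop. I'll lift, carry the knocker back over the mat, and measure the arbor and the knocker on the way.

step_arm:
  rows:
    - {"travel":[0,0,-0.03],"rotation":[0,0,0]}
    - {"travel":[-0.04,0.003,-0.07],"rotation":[0,0,0]}
    - {"travel":[-0.13,0.01,-0.07],"rotation":[0,0,0]}
    - {"travel":[-0.23,0.018,-0.07],"rotation":[0,0,0]}
    - {"travel":[-0.33,0.025,-0.07],"rotation":[0,0,0]}
    - {"travel":[-0.43,0.03,-0.07],"rotation":[0,0,0]}
    - {"travel":[-0.53,0.036,-0.07],"rotation":[0,0,0]}
    - {"travel":[-0.6,0.04,-0.07],"rotation":[0,0,0]}
    - {"travel":[-0.64,0.04,-0.07],"rotation":[0,0,0]}
    - {"travel":[-0.646,0.04,-0.07],"rotation":[0,0,0]}

```text
clock: 24.2
ee_pos: [512.1, -244.2, 219.2]
tcp_rot: [-179.9, 0.0, 81.3]
contact_force: [-0.3, -0.1, -4.4]
finger_gap: 22.0
```

```bash
python3 -c "
from h import *
to((512,-243,60,81.4))
ims=[]
for c in ('scene','top'):
    f=eyes.grab_frame(c);W=pts(f)
    m=(np.hypot(W[...,0]-535,W[...,1]-16)<24)&(W[...,2]>105)
    Q=W[m&(W[...,2]>115)]; print(c,'arbor top',len(Q),Q.mean(0).round(1),np.percentile(Q[:,2],[10,50,90]).round(1),((Q.min(0)+Q.max(0))/2).round(1))
    for q in ([535,15,110,1.],[512,-243,170,1.]):
        p=f['mtx']@(np.linalg.inv(f['cam_to_world'])@np.array(q))[:3];u,v=(p[:2]/p[2]).astype(int)
        u=max(u,50);v=max(v,45)
        ims.append(cv2.resize(f['pixels'][v-45:v+45,u-50:u+50],(400,300),interpolation=cv2.INTER_CUBIC))
    if c=='scene':
        m=(np.hypot(W[...,0]-512,W[...,1]+243)<35)&(W[...,2]>130)&(W[...,2]<225)
        for a in range(150,225,6):
            Q=W[m&(abs(W[...,2]-a-3)<3)]
            if len(Q): print(a,len(Q),Q.min(0).round(1)[:2],Q.max(0).round(1)[:2])
        print('low z',np.sort(W[m][:,2])[:8].round(1))
cv2.imwrite('pics/e.png',np.vstack([np.hstack(ims[:2]),np.hstack(ims[2:])]))"
```

```text
at 24.2 [ 512.1 -244.2  219.2] [-1.7989e+02  1.0000e-02  8.1270e+01] F [-0.3 -0.1 -4.4] gap 22.0
(512, -243, 60, 81.4) travel [0.0031, 0.0002, 0.3981] rot [-0.0019, 0.0001, -0.0021]
scene arbor top 103 [538.   13.3 129.5] [119.7 132.1 135.8] [534.7  14.6 127.4]
168 19 [ 512.3 -267.3] [ 534.7 -222.7]
174 37 [ 519.9 -267.1] [ 536.  -226.9]
180 40 [ 509.7 -267.4] [ 535.3 -225.7]
186 39 [ 516.1 -266.8] [ 536.1 -222.8]
192 43 [ 514.7 -267.6] [ 535.2 -222.8]
198 44 [ 511.6 -267.6] [ 535.5 -226.5]
204 111 [ 495.8 -267.5] [ 534.9 -222.8]
210 76 [ 499.  -266.4] [ 534.5 -224.3]
216 6 [ 514.1 -256. ] [ 530.4 -236.3]
222 3 [ 526.5 -256.5] [ 529.7 -238.6]
low z [169.9 170.2 170.9 171.1 171.2 171.2 171.5 171.6]
top arbor top 104 [534.   15.6 131.9] [125.5 133.1 135.9] [534.7  15.4 127.4]
```

View pics/e.png

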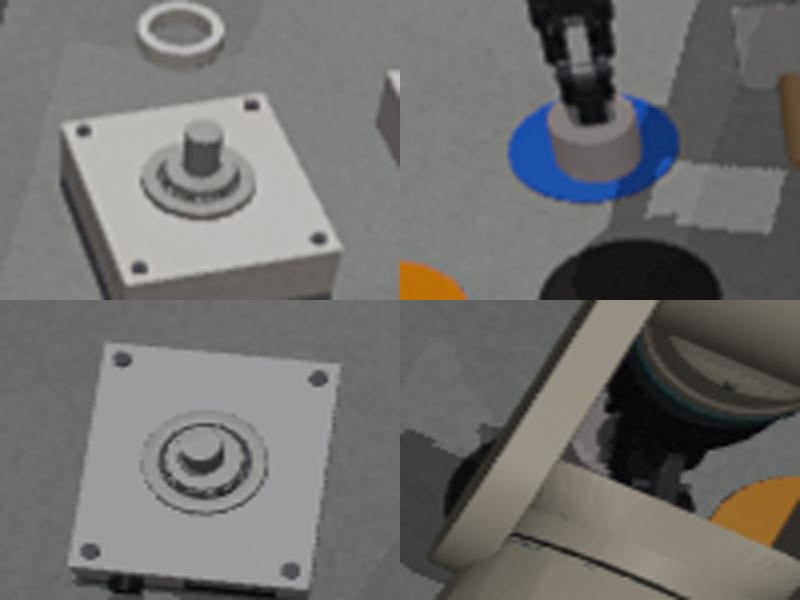

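The arbor is upright and about 5 mm lower, with its top at z≈133. The knocker is straight in the grip, its bottom at 169.7 = TCP − 49.5, so it hasn't slipped. Now I'll set it on the black mat.

step_arm:
  rows:
    - {"travel":[0,0,0.05],"rotation":[0,0,0]}
    - {"travel":[0,0,0.12],"rotation":[0,0,0]}
    - {"travel":[0,0,0.19],"rotation":[0,0,0]}
    - {"travel":[0,0,0.26],"rotation":[0,0,0]}
    - {"travel":[0,0,0.32],"rotation":[0,0,0]}
    - {"travel":[0,0,0.36],"rotation":[0,0,0]}
    - {"travel":[0,0,0.385],"rotation":[0,0,0]}
    - {"travel":[0,0,0.395],"rotation":[0,0,0]}
    - {"travel":[0,0,0.4],"rotation":[0,0,0]}
    - {"travel":[0,0,0.4],"rotation":[0,0,0]}

```text
clock: 25.3
ee_pos: [512.6, -242.8, 59.9]
tcp_rot: [-180.0, 0.0, 81.4]
contact_force: [-0.7, 0.2, -4.5]
finger_gap: 22.0
```

step_arm:
  rows:
    - {"travel":[0,0,0.0025],"rotation":[0,0,0]}
    - {"travel":[0,0,0.005],"rotation":[0,0,0]}
    - {"travel":[0,0,0.0075],"rotation":[0,0,0]}
    - {"travel":[0,0,0.01],"rotation":[0,0,0]}

```text
clock: 25.7
ee_pos: [512.1, -242.9, 55.2]
tcp_rot: [-179.9, 0.0, 81.4]
contact_force: [0.1, -0.1, -3.5]
finger_gap: 21.6
```

step_arm:
  rows:
    - {"travel":[0,0,0.002],"rotation":[0,0,0]}
    - {"travel":[0,0,0.004],"rotation":[0,0,0]}
    - {"travel":[0,0,0.005],"rotation":[0,0,0]}

```text
clock: 26.0
ee_pos: [512.1, -242.9, 53.3]
tcp_rot: [-179.9, 0.0, 81.4]
contact_force: [-1.7, 0.2, -0.1]
finger_gap: 22.1
```

Touching down: 3.5–4 N of the weight is off. Pressing 0.6 mm more, then releasing.

step_arm:
  rows:
    - {"travel":[0,0,0.0015],"rotation":[0,0,0]}
    - {"travel":[0,0,0.0015],"rotation":[0,0,0]}

```text
clock: 26.2
ee_pos: [512.2, -243.0, 53.3]
tcp_rot: [-179.9, 0.0, 81.4]
contact_force: [-3.3, 1.4, 3.9]
finger_gap: 22.0
```

step_arm:
  rows:
    - {"travel":[0,0,0],"rotation":[0,0,0]}
    - {"travel":[0,0,0],"rotation":[0,0,0]}
    - {"travel":[0,0,0],"rotation":[0,0,0]}
    - {"travel":[0,0,0],"rotation":[0,0,0]}
    - {"travel":[0,0,0],"rotation":[0,0,0]}
    - {"travel":[0,0,0],"rotation":[0,0,0]}
  grip: 85

```text
clock: 26.8
ee_pos: [512.1, -242.9, 52.5]
tcp_rot: [-179.9, 0.0, 81.4]
contact_force: [0.1, 0.8, -0.8]
finger_gap: 85.0
```

step_arm:
  rows:
    - {"travel":[0,0,-0.02],"rotation":[0,0,0]}
    - {"travel":[0,0,-0.06],"rotation":[0,0,0]}
    - {"travel":[0,0,-0.13],"rotation":[0,0,0]}
    - {"travel":[0,0,-0.22],"rotation":[0,0,0]}
    - {"travel":[0,0,-0.32],"rotation":[0,0,0]}
    - {"travel":[0,0,-0.4],"rotation":[0,0,0]}
    - {"travel":[-0.1,0,-0.45],"rotation":[0,0,0]}
    - {"travel":[-0.2,-0.1,-0.45],"rotation":[0,0,0]}
    - {"travel":[-0.3,-0.2,-0.45],"rotation":[0,0,0]}
    - {"travel":[-0.3,-0.2,-0.45],"rotation":[0,0,0]}

```text
clock: 27.8
ee_pos: [412.3, -352.0, 233.6]
tcp_rot: [-179.9, 0.1, 81.2]
contact_force: [0.2, 1.0, 0.1]
finger_gap: 84.8
```

```bash
python3 -c "
from h import *
to()
ims=[]
for c in ('scene','top'):
    f=eyes.grab_frame(c);W=pts(f)
    for n,x,y,z in(('arbor',535,15,115),('knocker',512,-243,90)):
        Q=W[(np.hypot(W[...,0]-x,W[...,1]-y)<28)&(W[...,2]>z)&(W[...,2]<150)]
        if len(Q): print(c,n,len(Q),np.percentile(Q[:,2],[10,50,90]).round(1),((Q.min(0)+Q.max(0))/2).round(1))
    for q in ([535,15,100,1.],[512,-243,50,1.]):
        p=f['mtx']@(np.linalg.inv(f['cam_to_world'])@np.array(q))[:3];u,v=(p[:2]/p[2]).astype(int)
        ims.append(cv2.resize(f['pixels'][v-45:v+45,u-50:u+50],(400,300),interpolation=cv2.INTER_CUBIC))
cv2.imwrite('pics/f.png',np.vstack([np.hstack(ims[:2]),np.hstack(ims[2:])]))"
```

```text
at 27.8 [ 412.3 -352.   233.6] [-1.799e+02  9.000e-02  8.117e+01] F [0.2 1.  0.1] gap 84.8
scene arbor 101 [120.5 132.6 136.2] [536.   14.1 127.7]
scene knocker 90 [ 92.   98.1 100.5] [ 513.6 -243.9   95.8]
top arbor 103 [126.7 133.1 136. ] [535.1  15.5 127.8]
top knocker 103 [94.8 97.4 99.9] [ 512.  -242.4   97.3]
```

View pics/f.png

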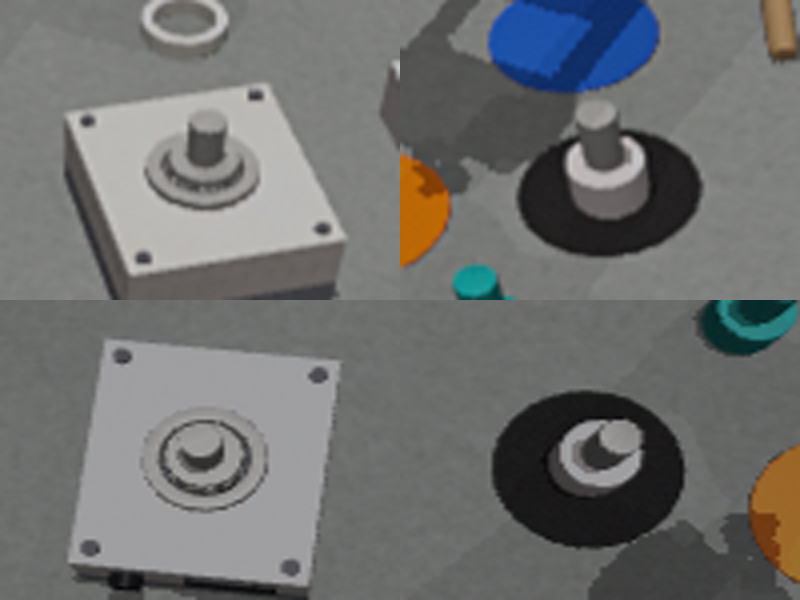

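The arbor stands upright in the socket, with its stem at (207,135) in the top-left panel. The knocker is upright on the black mat at (605,190) in the top-right panel, and the arm is clear. Handing in.

```bash
python3 -c "
from h import *
print(bot.finish_job())"
```

```text
the job is handed in; nothing more can be done
None
```

The arbor is in the taper socket and tapped down, the knocker is back upright on its black mat, and the job is handed in at about 28 s of the 67 s allowed.

- **Arbor:** I set it in the socket at about 9 N, let go of it, and saw it standing upright before fetching the knocker. It went down about 5 mm over the first four of seven separate slow taps.
- **Locked home:** the last three taps, at about 27–29 N, moved it less than 0.1 mm by the arm's reading. I took that as being on the stop. I did not see the stop itself, because the camera depth is only good to about 2 mm.
- **Tap forces:** five of the taps read above 20–25 N, and four were above the suggested 25 N. The highest was about 31 N at the arbor, well under the 55 N damage limit. Readings come only at the end of each call, so a short peak between them could have been higher. Each of the later taps also put 6–8 N sideways on the arbor.
- **Knocker and the rest:** it did not slip in the grip. It now stands near the centre of the mat at about (512, −243), where it started about 18 mm off centre. The last pictures show the arbor and knocker upright and the arm clear. I touched nothing else, though I did not re-measure the other things at the end.

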